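# Roll a slot-cover strip home on the racket test jig

### The arm

A 6-joint arm with a two-finger parallel gripper is mounted at the origin on the work surface. World frame = base frame: x ahead of the robot, y to its left, z up, the work surface at z = 0. Lengths are in m, angles in rad, forces in N, time in s.
With the tool pointing down it reaches from about 0.375 to 0.825 m from the base axis. Payload 5.5 kg.
Tool frame: the origin (TCP) lies between the finger pads, 19 mm behind the fingertips; this is the grasp point; z points along the fingers, y is the line along which they close (so a half turn about z gives the same grasp; the last joint's range is limited). The gripper opens to 85 mm and grips with 20 to 120 N. Pads are 22 mm wide; open, the fingers measure 114 mm over their backs; the gripper's body (76 mm by 85 mm) begins 54 mm behind the grasp point. The pads swing forward as they close: fully open they stand 13 mm farther back than shut.
Start: joints at [-1.135, 0.314, -0.047, 1.21, 0, 1.571], TCP at [0.253, -0.544, 0.25] pointing down, gripper open.
Joint ranges: [-2.67, 2.67], [-0.69, 1.73], [-1.03, 1.25], [-2.08, 2.16], [-1.42, 1.45], [-3.14, 3.14]. Speed limits (rad/s): [2.39, 2.39, 3.01, 3.14, 3.14, 3.14].

### API

Orientations are given as a unit quaternion [w, x, y, z].
In Python, from station import ctrl, fingers, planner, monitor, cams gives the robot as it stands. The module is installed in compiled form; this text tells all that it offers. Calls block until the motion is done:
- ctrl.reach(position, orientation): joint-space move of the TCP to a pose.
- ctrl.servo_line(position, ori=None, feed=0.15): straight line of the TCP; ori=None keeps the orientation; feed is the mean speed in m/s.
- ctrl.set_joints(angles): joint-space move.
- fingers.grip(opening, f_grip=None): opening from 0.0 (shut) to 1.0 (fully open); f_grip is the grip in N (None keeps the last); returns when the fingers have stopped.
- ctrl.wait(seconds).
- planner.ik(position, orientation): joint angles nearest the present ones, or None.
- monitor.get_state(): the state.
- cams.get_image(name): name is "scene" or "side" or "wrist"; returns the picture (384x512x3 uint8, red, green, blue); there is no depth.
- cams.camera_model(name): a dict with "intrinsics" (3x3 intrinsics, pixels), "R" (3x3) and "t" (3): a world point X has camera coordinates R X + t. Camera axes: x right, y down, z forward; pixel columns grow to the right and rows downward; lengths in m; the calibration is good to about 2 mm. A picture is of the moment at which its call begins: read the wrist's pose just before it. camera_model takes no time and is no camera call; for the wrist camera it gives the pose at the moment of the call.
A pose or a line that the arm cannot do raises ctrl.MotionError and nothing moves.
- ctrl.job_done(): hands the job in; it is judged then, once.
The state is a dict: "time_s": time; "joint_positions": joint angles; "joint_vel": joint speeds; "effort": joint torques, N m; "position": TCP position; "tool_rot": TCP orientation; "contact_force": force on the tool from outside, world axes, zero at the start; "ft_torque": the same for the moment, N m; "width": opening from 0.0 (shut) to 1.0 (fully open); "finger_force": force on a finger pad.
Only numpy, scipy, OpenCV 4.12 (cv2) and the standard library are available. Lean on these libraries where they do the work, as an engineer would, in place of code of your own. Each camera call takes 0.05 s, during which the arm holds its last target. There are 200 camera calls.

### The job

Take the hand roller out of its blue dock and, starting at the red end, roll it along the proud strip of cover links on the jig with firm, steady pressure (hard enough to click every link fully home, but without crushing the strip) until the whole strip lies flush, then put the roller back in its dock and let go. Use only the roller on the strip, and leave everything else on the table where it is.

Things in the scene. Friction and masses are not known exactly. Their poses are not given: they have to be found in the camera images.
- jig: Aluminium base plate 110 x 250 x 12 mm fixed to the table, carrying a profile 40 mm wide, 222 mm long, between yellow end cheeks 54 mm high. Origin: centre of its underside; local y runs along the strip, x across. Only the links sink under load. Only the roller may touch the jig; more than 24 N between roller and jig crushes the strip.
- strip (a point): Nominal top centre of the unseated strip, 64.5 mm above the jig's origin, jig axes. Eight links, each 20 mm wide (x), 22 mm long (y), centres at y = -77, -55, -33, -11, 11, 33, 55, 77 mm; link 0 (y = -77) is red, the rest yellow. Seated tops are 3 mm lower, the profile's rims beside them 4.5 mm lower. The profile's ends reach y = +-111 mm.
- red_end (a point): Nominal top centre of the red link, unseated. The profile is clamped by hand in the jig: its true height is up to 5 mm above or below nominal, and it is tilted end to end by up to 0.06 rad either way about the strip's centre. This and the strip point do NOT follow height or tilt: the real surface must be found and followed by feel.
- link0 (a joint): Travel of link 0 (the red one, at jig local y = -77 mm): 0 = standing 3 mm proud, 0.003 m = fully home. Stiff snap fit: it does not move below about 11 N straight down, moves home above that, and stays where it is left.
- link1 (a joint): Travel of link 1 (at jig local y = -55 mm): 0 = standing 3 mm proud, 0.003 m = fully home. Stiff snap fit: it does not move below about 11 N straight down, moves home above that, and stays where it is left.
- link2 (a joint): Travel of link 2 (at jig local y = -33 mm): 0 = standing 3 mm proud, 0.003 m = fully home. Stiff snap fit: it does not move below about 11 N straight down, moves home above that, and stays where it is left.
- link3 (a joint): Travel of link 3 (at jig local y = -11 mm): 0 = standing 3 mm proud, 0.003 m = fully home. Stiff snap fit: it does not move below about 11 N straight down, moves home above that, and stays where it is left.
- link4 (a joint): Travel of link 4 (at jig local y = 11 mm): 0 = standing 3 mm proud, 0.003 m = fully home. Stiff snap fit: it does not move below about 11 N straight down, moves home above that, and stays where it is left.
- link5 (a joint): Travel of link 5 (at jig local y = 33 mm): 0 = standing 3 mm proud, 0.003 m = fully home. Stiff snap fit: it does not move below about 11 N straight down, moves home above that, and stays where it is left.
- link6 (a joint): Travel of link 6 (at jig local y = 55 mm): 0 = standing 3 mm proud, 0.003 m = fully home. Stiff snap fit: it does not move below about 11 N straight down, moves home above that, and stays where it is left.
- link7 (a joint): Travel of link 7 (at jig local y = 77 mm): 0 = standing 3 mm proud, 0.003 m = fully home. Stiff snap fit: it does not move below about 11 N straight down, moves home above that, and stays where it is left.
- roller: Hand roller, about 0.4 kg, upright in the dock at the start. Origin: centre of the underside of its steel plate, 74 (x) x 64 (y) x 10 mm; local z up. On the plate a square black rubber handle, 28 x 28 mm, from 10 to 72 mm above the origin, orange top to 74.5 mm. Below it a fork (39 mm wide in x) holds an orange wheel, radius 22, width 28 mm, axle along local x: it rolls along local y.
- plate (a point): Same point as the roller's origin, under its plate. The wheel's lowest point is 50 mm below it. Fork and wheel are sprung: they give upward by up to 10 mm, beginning at 4 N and stiffening by 4 N per mm; 15 to 18 N on the wheel is a good rolling force.
- grip (a point): Where to grip the roller's handle: on its axis, 37 mm above the roller's origin, roller axes. With the TCP here the fingertips clear the plate by 8 mm. Grip hard (about 100 N).
- wheel (a joint): Turn of the roller's wheel (rad, 0 at the start): rolling 22 mm turns it 1 rad, either sign. The strip must be rolled, not dabbed.
- dock: Blue open-topped square box, 70 x 70 mm outside, 52 x 52 mm opening, rim 60 mm high, on a steel foot 90 x 90 mm, fixed to the table. Origin: centre of its underside.
- dock_rim (a point): Centre of the dock's mouth, 60 mm above its origin. The roller's origin belongs here: its plate rests on the rim with fork and wheel hanging inside, its axes along the dock's (a half turn is as good), with about 4 mm play each way.
- racket: Padel racket lying left of the jig, 460 mm long, 36 mm thick. Bystander; origin at the centre of the head's underside.
- tray: Grey open tray 120 x 160 x 45 mm on the far side, with a green ball inside. Bystander; origin at underside centre.
- tape: Roll of cardboard-brown tape lying flat, 90 mm across, 24 mm high. Bystander; origin at underside centre.
- screwdriver: Screwdriver lying flat. Bystander; origin at underside.
- wrench: Wrench lying flat. Bystander; origin at underside.
- spare: Spare rigid cover strip lying flat on the table between robot and jig, 20 x 176 x 10 mm, yellow. Bystander; origin at underside centre.
- daq: White measuring box 120 x 190 x 36 mm on the far side. Bystander; origin at underside centre.
There are look-alikes about, which are no part of the job. What is shaped like the roller but purple is not meant.

How it is judged:
By the outcome, as a careful person would: the job done as asked, in the order asked, and still so for the second after the job is handed in, with the robot touching nothing.
It also fails if it takes over 72 s, if anything falls off the work surface, if the arm or the gripper's body presses on something with over 40 N, if the wrist force passes 120 N, or if a joint passes its speed limit or range.

## Working session

There is one attempt and no reset: what is moved stays moved. The work goes in short steps, each a Python script; the robot and the scene stay as the last script left them, time stands still between calls to the robot, and variables do not carry over. Pictures are saved under pics/ and viewed, at most 10 in all, crops included, and the job is handed in when it is done.

```bash
mkdir -p pics; python3 - <<'E'
from station import *
import cv2,numpy as np
s=monitor.get_state(); print(s)
a=[cams.get_image(n) for n in("scene","side")]
for n,i in zip(("scene","side"),a):
    cv2.imwrite(f"pics/{n}0.png",i[:,:,::-1]); c=cams.camera_model(n); print(n,c['intrinsics'],(-c['R'].T@c['t']),c['R'])
    cv2.imwrite(f"pics/{n}0b.png",cv2.resize(i[:,:,::-1],(800,600)))
E
```

```text
{'time_s': 0.0, 'joint_positions': array([-1.13501961e+00,  3.14212740e-01, -4.80900784e-02,  1.21023368e+00,
       -2.01655622e-05,  1.57079225e+00]), 'joint_vel': array([-2.61726476e-04, -1.98016206e-03, -2.15874361e-04, -5.51304844e-04,
        8.43992845e-04, -1.84446654e-05]), 'effort': array([-1.00263421e-04, -5.39596081e+01,  3.39744651e+01,  1.94955280e-02,
        4.59034231e-05,  8.19710550e-06]), 'position': array([ 0.25302334, -0.54341324,  0.24913771]), 'tool_rot': array([-8.47336873e-04,  9.76355284e-01,  2.16170306e-01, -1.97928251e-04]), 'contact_force': array([-1.21020136, -0.21294732, -0.10862681]), 'ft_torque': array([-0.02199875, -0.01726222,  0.0266572 ]), 'finger_force': 0.0, 'width': 1.0013197165340484}
scene [[410.83925324   0.         253.00767901]
 [  0.         410.83925324 196.88216889]
 [  0.           0.           1.        ]] [ 1.13450209 -0.69549897  1.28077895] [[ 0.75163747  0.65954129  0.00681159]
 [ 0.52172384 -0.58819385 -0.61792575]
 [-0.40354101  0.46800992 -0.78620695]]
side [[495.58744698   0.         261.81052678]
 [  0.         495.58744698 182.71894136]
 [  0.           0.           1.        ]] [0.28601666 1.22774129 1.11804331] [[-0.97850269 -0.20604852 -0.00874571]
 [-0.12510652  0.62676213 -0.76910181]
 [ 0.16395377 -0.75147404 -0.63906645]]
```

View pics/scene0b.png

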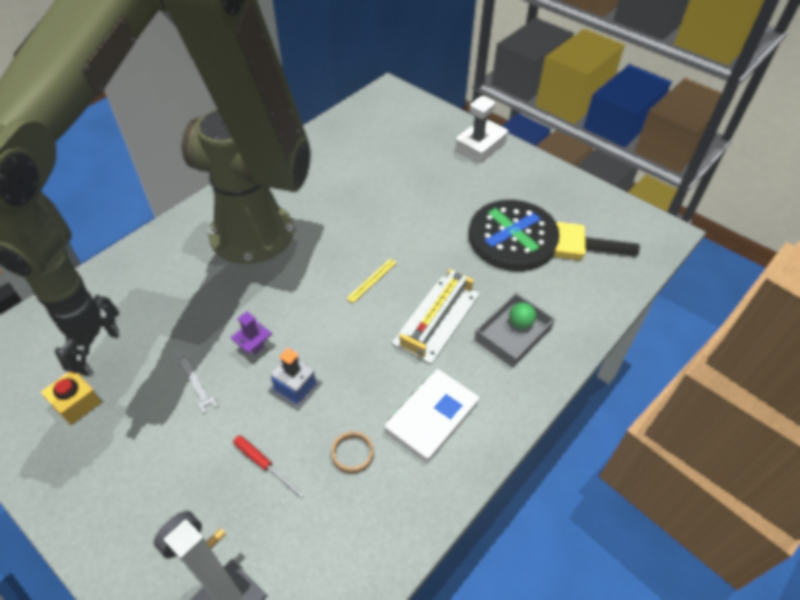

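View pics/side0b.png

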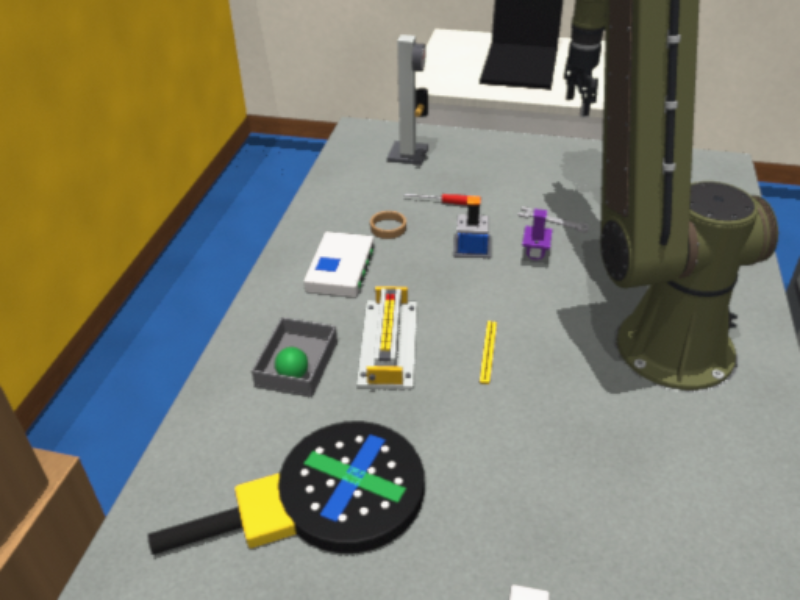

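The scene view shows candidates for the roller: the orange-topped one with black handle in the blue dock (scene ≈(186,232), side ≈(303,140) in original pixels), the purple look-alike (scene ≈(160,213)), and a black and white thing far back (scene ≈(308,75)). I choose the orange-topped one in the blue dock. The jig is at scene ≈(280,203), with its red end towards the robot's right.

```bash
cat > h.py <<'E'
from station import *
import cv2,numpy as np
def ray(c,p):
    d=c['R'].T@np.linalg.inv(c['intrinsics'])@np.array([p[0],p[1],1.]); return -c['R'].T@c['t'],d/np.linalg.norm(d)
def plane(c,p,z):
    o,d=ray(c,p); return o+d*(z-o[2])/d[2]
def tri(rs):
    A=sum(np.eye(3)-np.outer(d,d) for o,d in rs); b=sum((np.eye(3)-np.outer(d,d))@o for o,d in rs); return np.linalg.solve(A,b)
def blobs(im,lo,hi,amin=8):
    m=cv2.inRange(cv2.cvtColor(im,cv2.COLOR_RGB2HSV),lo,hi)
    n,l,s,c=cv2.connectedComponentsWithStats(m)
    return [(s[i,4],c[i].round(1),s[i,:4],l==i) for i in range(1,n) if s[i,4]>=amin]
def cdist(c,X): 
    x=c['intrinsics']@(c['R']@X+c['t']); return x[:2]/x[2]
E
python3 - <<'E'
from h import *
for n in("scene","side"):
    im=cv2.imread(f"pics/{n}0.png")[:,:,::-1].copy()
    for nm,lo,hi in(("orange",(6,150,120),(16,255,255)),("red",(0,150,100),(5,255,255)),("yel",(20,130,120),(34,255,255)),("blue",(105,120,40),(125,255,255)) ):
        print(n,nm,[(b[0],b[1].tolist(),b[2].tolist()) for b in blobs(im,lo,hi) if b[0]<1500 and b[1][1]>100])
a=cv2.imread("pics/scene0.png")[190:275,130:320];b=cv2.imread("pics/side0.png")[110:260,190:380]
cv2.imwrite("pics/crop.png",np.hstack([cv2.resize(a,(400,600*85*2//190 *0+ 400)) if 0 else cv2.resize(a,None,fx=2.1,fy=2.1)[:178], cv2.resize(b,None,fx=2.1,fy=2.1)[:178]]) if 0 else cv2.resize(b,None,fx=4,fy=4))
cv2.imwrite("pics/crop2.png",cv2.resize(a,None,fx=4,fy=4))
E
```

```text
scene orange [(np.int32(50), [184.5, 228.4], [181, 225, 8, 8]), (np.int32(15), [38.4, 244.1], [34, 242, 11, 8])]
scene red [(np.int32(73), [40.4, 247.1], [35, 243, 11, 9]), (np.int32(149), [160.5, 289.0], [150, 280, 22, 20])]
scene yel [(np.int32(331), [418.3, 122.8], [403, 113, 29, 21]), (np.int32(348), [364.8, 154.5], [355, 143, 20, 23]), (np.int32(103), [237.0, 179.9], [224, 168, 28, 25]), (np.int32(82), [280.7, 193.0], [271, 179, 21, 28]), (np.int32(47), [264.1, 218.6], [257, 215, 15, 8]), (np.int32(341), [44.8, 252.4], [28, 238, 33, 31]), (np.int32(12), [137.6, 344.5], [135, 342, 7, 6])]
scene blue [(np.int32(212), [327.6, 146.6], [310, 136, 36, 22]), (np.int32(122), [186.3, 249.4], [175, 243, 26, 14]), (np.int32(131), [286.4, 259.7], [279, 253, 16, 14]), (np.int32(1459), [15.5, 362.9], [0, 323, 47, 61])]
side orange [(np.int32(40), [302.4, 127.8], [298, 125, 9, 6])]
side red [(np.int32(78), [291.0, 127.0], [283, 125, 16, 6]), (np.int32(13), [249.2, 189.2], [247, 188, 5, 3])]
side yel [(np.int32(81), [251.3, 186.7], [240, 183, 21, 11]), (np.int32(192), [247.7, 207.9], [244, 192, 9, 33]), (np.int32(249), [312.0, 225.6], [307, 206, 11, 40]), (np.int32(220), [246.9, 239.2], [235, 234, 22, 12]), (np.int32(1199), [168.0, 326.9], [150, 303, 39, 48])]
side blue [(np.int32(982), [502.4, 143.7], [486, 117, 26, 68]), (np.int32(237), [301.9, 155.4], [293, 149, 19, 14]), (np.int32(99), [209.3, 168.9], [202, 165, 15, 9]), (np.int32(287), [235.1, 289.2], [224, 278, 23, 24]), (np.int32(328), [216.0, 320.3], [205, 307, 24, 27])]
```

View pics/crop2.png

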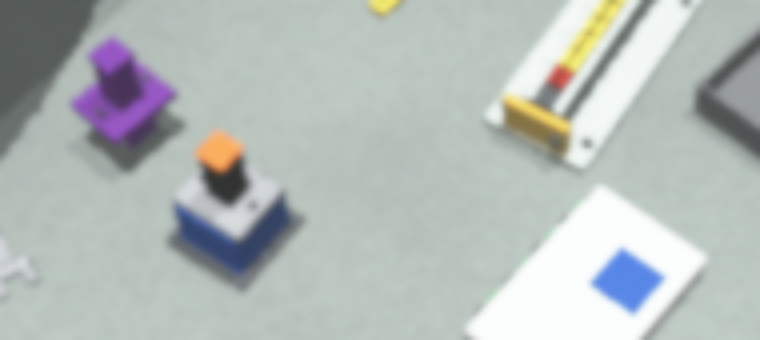

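The crop shows the orange-topped black handle on a steel plate in the blue dock at crop (222,155), i.e. scene (185,229). The purple decoy at crop (115,75) has no dock. The red link is at crop (560,77), i.e. scene (270,209).

```bash
python3 - <<'E'
from h import *
S,D=cams.camera_model("scene"),cams.camera_model("side")
T=tri([ray(S,(184.5,228.4)),ray(D,(302.4,127.8))]); print("top",T,plane(S,(184.5,228.4),.1345),plane(D,(302.4,127.8),.1345))
print("red",plane(S,(270,209),.0645),plane(D,(249.2,189.2),.0645),"strip7",plane(S,(280.7,193),.0645),plane(D,(247.7,207.9),.0645))
print("cheeks near/far", plane(D,(251,186.7),.04),plane(D,(246.9,239.2),.04))
p=plane(S,(184.5,228.4),.1345)*.5+plane(D,(302.4,127.8),.1345)*.5
def q(yaw): return np.array([0,np.cos(yaw/2),np.sin(yaw/2),0])
c=cams.camera_model("wrist");s=monitor.get_state()
print("wristcam pos",-c['R'].T@c['t']-s['position'], c['R'],c['intrinsics'][0,0])
ctrl.reach([p[0]-.04,p[1],.32],q(0))
s=monitor.get_state();c=cams.camera_model("wrist");im=cams.get_image("wrist")
np.savez("w1.npz",**c);cv2.imwrite("pics/w1.png",im[:,:,::-1]);print(s['time_s'],s['position'],s['tool_rot'],s['joint_positions'],-c['R'].T@c['t'])
j=[planner.ik(x,q(y)) for x,y in (([p[0],p[1],.097],1.57),([p[0],p[1],.097],0),([p[0],p[1],.097],-1.57))];print(j)
E
```

```text
top [ 0.46030207 -0.26428795  0.13022487] [ 0.46320751 -0.26581322  0.1345    ] [ 0.45925324 -0.25816873  0.1345    ]
red [0.59444132 0.02738489 0.0645    ] [0.58997705 0.02948409 0.0645    ] strip7 [0.57649634 0.11236667 0.0645    ] [0.57424274 0.11845831 0.0645    ]
cheeks near/far [ 0.59401617 -0.0122302   0.04      ] [0.55184926 0.22777327 0.04      ]
wristcam pos [0.0743912  0.03344562 0.12382431] [[ 4.22838029e-01 -9.06204923e-01 -7.99658291e-04]
 [-8.59206372e-01 -4.01188538e-01  3.17509320e-01]
 [-2.88049322e-01 -1.33567943e-01 -9.48254814e-01]] 295.5320229162438
1.3667 [ 0.42104713 -0.26251276  0.31975987] [ 1.15785921e-04  9.99999973e-01 -9.32927781e-05 -1.78855259e-04] [-5.57259939e-01  9.72498699e-02 -1.57646693e-01  1.31608092e+00
 -3.85699583e-04  2.58451933e+00] [ 0.5030345  -0.26334119  0.44355317]
[array([-0.51657756,  0.2977683 , -0.43909062,  0.83393741,  0.        ,
        1.0550151 ]), array([-0.51657756,  0.2977683 , -0.43909062,  0.83393741,  0.        ,
        2.6250151 ]), array([-0.51657756,  0.2977683 , -0.43909062,  0.83393741,  0.        ,
       -2.08817021])]
```

View pics/w1.png

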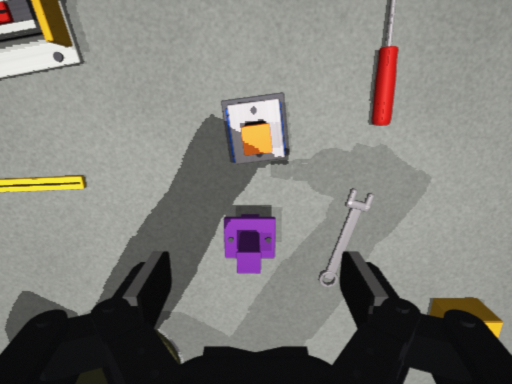

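The wrist view shows the roller's orange top at (256,138) with its plate in the dock. The purple decoy is at (250,240), and part of the jig shows at top left. The plate's screw sits towards +x of the handle, so roller x ≈ world x. Next I measure the roller closely and take one look at the jig.

```bash
cat >> h.py <<'E'
def q(yaw): return np.array([0,np.cos(yaw/2),np.sin(yaw/2),0])
def shot(name):
    c=cams.camera_model("wrist");im=cams.get_image("wrist");np.savez(name+".npz",**c);cv2.imwrite(f"pics/{name}.png",im[:,:,::-1]);return c,im
def quad(mask):
    cs=max(cv2.findContours(mask.astype(np.uint8),0,2)[0],key=cv2.contourArea)
    return cv2.boxPoints(cv2.minAreaRect(cs))
E
python3 - <<'E'
from h import *
c=dict(np.load("w1.npz"));im=cv2.imread("pics/w1.png")[:,:,::-1].copy()
hsv=cv2.cvtColor(im,cv2.COLOR_RGB2HSV)
for b in blobs(im,(8,150,210),(22,255,255),60):
    if 230<b[1][0]<290 and b[1][1]<180:
        P=np.array([plane(c,p,.1345) for p in quad(b[3])]);print("top",b[0],b[1],P.mean(0),np.diff(P,axis=0)[:,:2],plane(c,b[1],.1345))
# plate: bright low-sat
for b in blobs(im,(0,0,185),(179,60,255),200):
    if 210<b[1][0]<300 and 80<b[1][1]<180: print("plate",b[0],b[2],[plane(c,p,.07)[:2].round(4).tolist() for p in quad(b[3])])
m=(hsv[90:170,215:295,2]); 
cv2.imwrite("pics/crop3.png",cv2.resize(im[85:175,205:305,::-1],None,fx=6,fy=6,interpolation=cv2.INTER_CUBIC))
ctrl.reach([.50,.10,.28],q(.15))
c,im=shot("w2");s=monitor.get_state();print(s['time_s'],s['contact_force'])
for nm,lo,hi in(("red",(0,150,80),(6,255,255)),("yel",(18,130,100),(36,255,255))):
    for b in blobs(im,lo,hi,40): print(nm,b[0],b[1],b[2],[plane(c,p,.0645)[:2].round(4).tolist() for p in quad(b[3])])
w=np.hstack([cv2.resize(im[:,:,::-1],(660,495))]);cv2.imwrite("pics/w2b.png",w)
E
```

```text
top 646 [257.5 136.9] [ 0.45972102 -0.26469925  0.1345    ] [[ 0.0036817  -0.02813118]
 [-0.02904265 -0.00438765]
 [-0.0039078   0.02897802]] [ 0.46228746 -0.26608306  0.1345    ]
plate 1392 [228  99  56  58] [[0.4929, -0.2298], [0.4994, -0.2908], [0.4298, -0.3007], [0.4225, -0.2359]]
6.1333 [ 0.33664696 -0.06147674 -0.11364396]
red 164 [333.1  92.2] [323  88  20   9] [[0.5997, 0.0396], [0.6027, 0.0193], [0.5947, 0.0174], [0.5916, 0.0378]]
red 150 [332.  102.5] [323  99  19   8] [[0.5886, 0.0371], [0.5916, 0.0177], [0.5844, 0.0159], [0.5814, 0.0355]]
yel 582 [366.3  95.1] [359  63  15  66] [[0.5645, -0.0097], [0.631, 0.0019], [0.6317, -0.0082], [0.5652, -0.0205]]
yel 534 [155.9  99.5] [149  68  16  65] [[0.591, 0.2277], [0.5935, 0.2181], [0.5271, 0.2067], [0.5244, 0.2169]]
yel 1203 [250.9  94. ] [180  89 143  11] [[0.5734, 0.1923], [0.5996, 0.0408], [0.5908, 0.0386], [0.5643, 0.1914]]
yel 1182 [251.2 104.4] [181  99 142  12] [[0.5627, 0.1904], [0.5893, 0.0385], [0.5802, 0.0362], [0.5534, 0.1895]]
yel 1358 [250.8 242.3] [191 231 118  24] [[0.3907, 0.1667], [0.4101, 0.1666], [0.4171, 0.0174], [0.3976, 0.015]]
```

View pics/w2b.png

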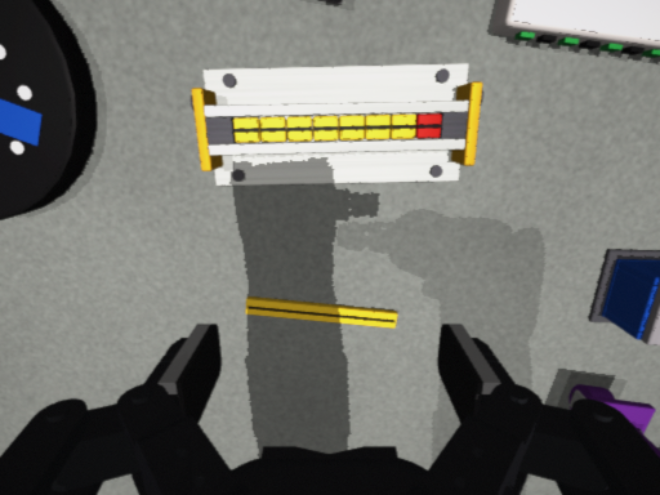

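View pics/crop3.png

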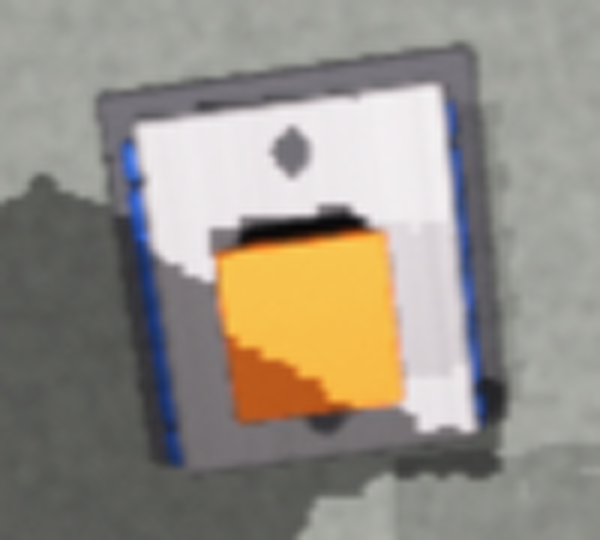

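The jig view shows the strip from the red link at (430,125) to the last yellow link at (235,130). Its yaw is ≈0.172 rad, with the red centre at ≈(0.592,0.0276). The crop shows the roller upright in the dock with a yaw of ≈0.135. Sizes agree with the description (handle 28–29 mm, plate about 70 x 62 mm, red-to-yellow centre distance 88.4 mm against 88 mm), so I grasp.

```bash
python3 - <<'E'
from h import *
st=lambda n:(lambda s:print(n,round(s['time_s'],2),s['position'].round(4),s['contact_force'].round(2),s['ft_torque'].round(3),round(s['width'],3),round(s['finger_force'],1)))(monitor.get_state())
g=np.array([.460,-.2645,.097]);Q=q(.135+np.pi)
ctrl.reach(g+[0,0,.09],Q);st("above");print(monitor.get_state()['joint_positions'].round(2))
ctrl.servo_line(g,feed=.12);st("down")
fingers.grip(0.0,100);st("grip")
ctrl.servo_line(g+[0,0,.10],feed=.12);st("lift")
ctrl.wait(.3);st("lift")
c,im=shot("w3")
im2=cams.get_image("side");cv2.imwrite("pics/both3.png",np.hstack([im[:,:,::-1][:300,:400],cv2.resize(im2[80:230,230:380,::-1],(300,300))]))
E
```

```text
above 8.22 [ 0.4603 -0.2642  0.1871] [0.82 0.54 0.2 ] [ 0.01   0.033 -0.019] 1.003 0.0
[-0.52  0.22 -0.32  1.03  0.   -0.66]
down 9.12 [ 0.4605 -0.2647  0.0976] [0.73 0.57 0.1 ] [ 0.043 -0.015 -0.034] 1.001 0.0
grip 9.69 [ 0.4604 -0.2647  0.0976] [-0.74  0.24  4.87] [ 0.149  0.154 -0.018] 0.312 99.2
lift 10.68 [ 0.4594 -0.2641  0.196 ] [ 0.63  0.24 -4.25] [-0.012 -0.016 -0.017] 0.317 98.4
lift 10.97 [ 0.4597 -0.2644  0.1965] [ 0.71  0.31 -4.18] [-0.01   0.001 -0.065] 0.313 98.4
```

View pics/both3.png

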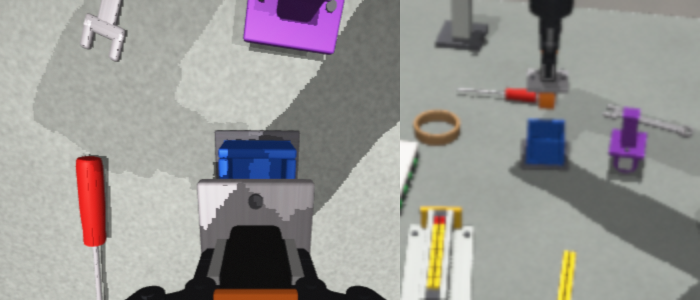

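The roller is firmly held, upright and square to the fingers (plate at ≈(255,215) in the left half), and the empty dock is below. Now to the red end: touch down by feel and press link 0.

```bash
cat >> h.py <<'E'
u=np.array([-np.sin(.172),np.cos(.172),0]); RED=np.array([.592,.0276,0]); QJ=q(.172+np.pi)
def at(y,z): p=RED+u*(y+.077); p[2]=z; return p
def F(base):
    return monitor.get_state()['contact_force']-base
E
python3 - <<'E'
from h import *
import json
ctrl.reach(at(-.081,.20),QJ);ctrl.servo_line(at(-.081,.168),feed=.06);ctrl.wait(.3)
b=np.mean([monitor.get_state()['contact_force'] for _ in range(3)],0);s=monitor.get_state()
print(s['time_s'],s['position'],b,s['joint_positions'].round(2))
z=.168
while z>.130:
    f=F(b)[2]
    if f>15: break
    z-= .001 if f<2 else min(.0008,max(.0002,(16.5-f)/5e3))
    ctrl.servo_line(at(-.081,z),feed=.02)
    s=monitor.get_state();f=s['contact_force']-b
    if f[2]>1.5: print(round(s['time_s'],2),round(z,4),s['position'].round(4),f.round(1))
json.dump({'z':z,'b':b.tolist()},open('st.json','w'))
E
```

```text
13.2667 [0.59294273 0.02375642 0.16838574] [-0.52033907  0.15388507 -3.39546337] [ 0.04  0.34 -0.19  1.03  0.   -0.13]
17.52 0.151 [0.5929 0.0236 0.1513] [ 0.7 -1.   2.2]
17.77 0.1502 [0.593  0.0236 0.1508] [-0.7  0.5  7.2]
18.02 0.1494 [0.5931 0.0236 0.15  ] [-1.1  0.1  9. ]
18.27 0.1486 [0.5931 0.0236 0.1494] [-0.9 -0.4  9.8]
18.52 0.1478 [0.5931 0.0236 0.1486] [-1.3 -0.3  9.9]
18.77 0.147 [0.5931 0.0235 0.1478] [-1.  -0.3 10.6]
19.02 0.1462 [0.5931 0.0235 0.1471] [-1.  -0.7 10.6]
19.27 0.1454 [0.5932 0.0235 0.1465] [-0.9 -0.4 13.1]
19.52 0.1447 [0.5932 0.0235 0.1461] [-2.2 -1.4 13.7]
19.77 0.1442 [0.5933 0.0235 0.1457] [-1.7 -1.2 15.5]
```

```bash
python3 - <<'E'
from h import *
import json
d=json.load(open('st.json'));z=d['z'];b=np.array(d['b']);y=-.081;L=[];i=0
while y<.0845:
    y+=.0025
    f=F(b); e=16.3-f[2]
    z-=np.clip(e*.17e-3,-.0006,.0005)
    if np.linalg.norm(f)>21: z+=.0004
    ctrl.servo_line(at(y,z),feed=.012)
    s=monitor.get_state();f=s['contact_force']-b;L.append([s['time_s'],y,z,s['position'][2],*f]);i+=1
    if f[2]<2 or np.linalg.norm(f)>23.5: print("ABORT",f);break
L=np.array(L);np.save('log.npy',L);json.dump({'z':z,'b':b.tolist(),'y':y},open('st.json','w'))
for r in L[::2]: print(round(r[0],1),(r[1:4]*1e3).round(1),r[4:].round(1))
print(L[:,6].min(),L[:,6].max(),np.linalg.norm(L[:,4:],axis=1).max())
E
```

```text
20.1 [-78.5 144.  145.7] [-2.5 -0.4 16.3]
20.8 [-73.5 143.9 145.8] [-1.  -6.4 16.9]
21.6 [-68.5 143.8 145.8] [-2.5 -5.9 17.6]
22.3 [-63.5 144.1 146. ] [-3.8 -1.4 17.3]
23.0 [-58.5 144.3 146.3] [-3.  -1.8 18.1]
23.7 [-53.5 144.9 146.8] [-3.4 -3.3 16.8]
24.4 [-48.5 145.1 147.1] [-1.2 -5.9 16.1]
25.1 [-43.5 145.4 147.3] [-3.4 -2.6 16.9]
25.9 [-38.5 145.6 147.6] [-2.7 -1.7 17.2]
26.6 [-33.5 145.8 147.8] [-3.5 -1.5 17.5]
27.3 [-28.5 146.1 148.1] [-2.8 -6.4 18.4]
28.0 [-23.5 146.4 148.4] [-2.5 -3.  16.3]
28.7 [-18.5 146.6 148.6] [-3.9 -2.2 16.8]
29.4 [-13.5 146.8 148.8] [-3.4 -1.2 17.4]
30.2 [ -8.5 147.3 149.2] [-1.8 -4.8 17.7]
30.9 [ -3.5 147.5 149.5] [-2.7 -5.1 16.5]
31.6 [  1.5 147.8 149.7] [-1.6 -1.2 17.1]
32.3 [  6.5 148.1 150. ] [-2.7 -1.8 17.4]
33.0 [ 11.5 148.3 150.3] [-1.7 -1.7 17.2]
33.7 [ 16.5 148.6 150.5] [-1.2 -6.6 16.3]
34.5 [ 21.5 148.7 150.7] [-2.2 -2.  16.5]
35.2 [ 26.5 149.  151. ] [-3.9 -1.3 16.8]
35.9 [ 31.5 149.2 151.2] [-2.6 -1.4 17.7]
36.6 [ 36.5 149.5 151.5] [-2.  -6.3 17.1]
37.3 [ 41.5 149.8 151.8] [-2.9 -4.7 17.6]
38.0 [ 46.5 150.2 152.2] [-2.8 -1.5 17.2]
38.8 [ 51.5 150.4 152.4] [-2.1 -0.5 17.4]
39.5 [ 56.5 150.6 152.6] [-3.1 -2.6 17. ]
40.2 [ 61.5 150.8 152.8] [-2.1 -5.9 17.1]
40.9 [ 66.5 150.9 153. ] [-3.2 -1.9 17.4]
41.6 [ 71.5 151.2 153.3] [-1.9 -2.1 17.7]
42.3 [ 76.5 151.6 153.6] [-3.3 -1.8 17.3]
43.1 [ 81.5 151.8 153.9] [-2.8 -2.1 17.7]
43.8 [ 86.5 152.  154.1] [-2.3 -0.2 17.3]
15.253931357752371 18.41678610191443 19.687577907374788
```

The trace is a clean straight line (slope ≈0.05) at 15–18 N, with a bump at every link and a maximum total force of 19.7 N, so the strip is rolled home. Now back to the dock.

```bash
python3 - <<'E'
from h import *
import json
d=json.load(open('st.json'));b=np.array(d['b'])
st=lambda n:(lambda s:print(n,round(s['time_s'],2),s['position'].round(4),(s['contact_force']-b).round(2),s['ft_torque'].round(3),round(s['width'],3)))(monitor.get_state())
ctrl.servo_line(at(d['y'],.20),feed=.08);ctrl.wait(.1);st("up")
g=np.array([.4602,-.2646,.097]);Q=q(.135+np.pi)
ctrl.reach(g+[0,0,.10],Q);ctrl.servo_line(g+[0,0,.075],feed=.1);ctrl.wait(.2);st("over")
c,im=shot("w4");im2=cams.get_image("side");cv2.imwrite("pics/both4.png",np.hstack([im[:,:,::-1][:300,:400],cv2.resize(im2[80:230,230:380,::-1],(300,300))]))
E
```

```text
up 44.62 [0.5635 0.1885 0.1991] [1.61 0.47 0.28] [-0.001 -0.01  -0.002] 0.319
over 46.92 [ 0.4607 -0.2648  0.1727] [0.24 0.05 0.02] [-0.015  0.024  0.003] 0.317
```

View pics/both4.png

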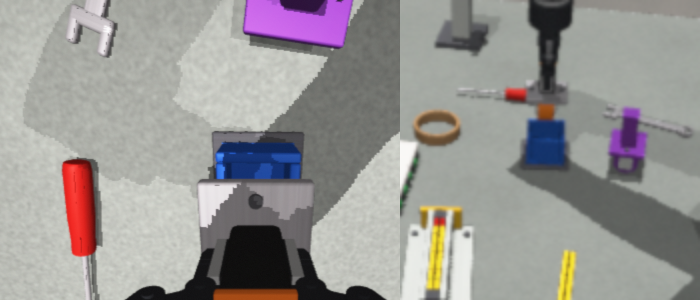

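The plate sits in the fingers exactly as after the lift (plate ≈(255,215)), so it has not slipped. It is aligned above the dock, so I lower by feel and release.

```bash
python3 - <<'E'
from h import *
import json
d=json.load(open('st.json'));b=np.array(d['b'])
st=lambda n:(lambda s:print(n,round(s['time_s'],2),s['position'].round(4),(s['contact_force']-b).round(2),round(s['width'],3)))(monitor.get_state())
g=np.array([.4602,-.2646,.097])
z=.172
while z>.1025:
    z-=.0175; ctrl.servo_line([g[0],g[1],max(z,.102)],feed=.07); f=F(b)
    if np.linalg.norm(f)>6: st("BUMP"); raise SystemExit
st("near")
z=.102
while z>.0955 and F(b)[2]<3:
    z-=.001; ctrl.servo_line([g[0],g[1],z],feed=.02)
st("seat")
if monitor.get_state()['position'][2]<.1:
    fingers.grip(1.0);st("open")
    ctrl.servo_line([g[0],g[1],.20],feed=.12);st("clear")
    c,im=shot("w5");im2=cams.get_image("side");cv2.imwrite("pics/both5.png",np.hstack([im[:,:,::-1][:300,:400],cv2.resize(im2[80:230,230:380,::-1],(300,300))]))
E
```

```text
near 48.62 [ 0.4596 -0.2643  0.1013] [ 0.89  0.14 -0.81] 0.319
seat 49.88 [ 0.4603 -0.2647  0.0975] [-0.81  0.22  7.91] 0.314
open 50.48 [ 0.4602 -0.2646  0.097 ] [1.58 0.04 3.18] 0.998
clear 51.48 [ 0.4597 -0.2643  0.1992] [ 0.   -0.22  3.32] 0.995
```

View pics/both5.png

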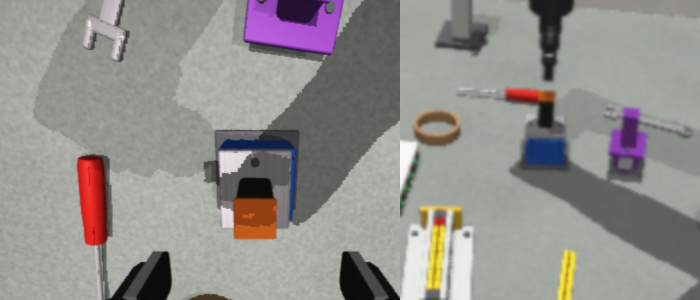

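The roller stands upright in its dock (plate on the rim at ≈(255,185)), the gripper is clear, and the clock reads 51.5 s. I hand it in.

```bash
python3 -c "
from station import *
print(ctrl.job_done())"
```

```text
the job is handed in; nothing more can be done
None
```

The job is handed in: I rolled the strip home from the red end at 15–18 N (peak total 19.7 N, judged flush from the force and height trace, not from a picture), then put the roller back in its dock and let go, at about 51.5 s on the robot's clock.

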